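# Open the analyser's sensor port and park its cap

### The arm

A 6-joint arm with a two-finger parallel gripper is mounted at the origin on the work surface. World frame = base frame: x ahead of the robot, y to its left, z up, the work surface at z = 0. Lengths are in m, angles in rad, forces in N, time in s.
With the tool pointing down it reaches from about 0.325 to 0.85 m from the base axis. Payload 4.4 kg.
Tool frame: the origin (TCP) lies on the front face of the gripper's body, between the roots of the fingers; the fingertips stand 97 mm ahead of it and the grasp point (between the pads) lies 78 mm ahead of it; y points along the fingers, z is the direction in which the jaws open and shut, and the axes are right-handed (so a half turn about y gives the same grasp; the last joint's range is limited). The gripper opens to 94 mm and grips with 3 to 60 N. Pads are 16 mm wide; open, the fingers measure 119 mm over their backs; the gripper's body (75 mm by 177 mm) begins 78 mm behind the grasp point.
Start: joints at [1.042, 0.207, 1.542, -0, 1.393, -0.15], TCP at [0.212, 0.534, 0.303] pointing down, gripper open.
Joint ranges: [-2.73, 2.73], [-0.86, 2.22], [0.23, 2.46], [-1.11, 4.25], [0.08, 2.63], [-2.82, 2.82]. Speed limits (rad/s): [2.79, 2.79, 3.14, 3.14, 3.14, 3.14].

### API

Orientations are given as a unit quaternion [x, y, z, w].
In Python, from cell import env, jaws, kin, state, capture, finish_job gives the robot as it stands. The module is installed in compiled form; this text tells all that it offers. Calls block until the motion is done:
- env.goto(position, orientation): joint-space move of the TCP to a pose.
- env.move_straight(position, vel=0.15, rotation=None, guard=None): straight line of the TCP; rotation=None keeps the orientation; vel is the mean speed in m/s. With guard (N) it stops when the force on the tool has changed by that much, and returns True; else False.
- env.goto_joints(angles): joint-space move.
- jaws.move_gripper(opening): opening from 0.0 (shut) to 1.0 (fully open); the grip force is fixed at half the most; returns when the fingers have stopped.
- env.hold(seconds).
- kin.solve_ik(position, orientation): joint angles nearest the present ones, or None.
- state(): the state.
- capture(name): name is "scene" or "side" or "wrist"; returns a dict with "img" (384x512x3 uint8, blue, green, red), "K" (3x3 intrinsics, pixels), "R" (3x3) and "t" (3): a world point X has camera coordinates R X + t; the wrist camera has in their place "hand_eye" (4x4, takes a point from camera to tool coordinates, whose origin is the TCP and whose axes are the tool frame's). Camera axes: x right, y down, z forward; pixel columns grow to the right and rows downward; lengths in m; the calibration is good to about 2 mm. A picture is of the moment at which its call begins: read the wrist's pose just before it. There is no depth.
A pose or a line that the arm cannot do raises env.Unreachable and nothing moves.
- finish_job(): hands the job in, once; it reports no verdict.
The state is a dict: "t": time; "qpos": joint angles; "qvel": joint speeds; "joint_torque": joint torques, N m; "eef_pos": TCP position; "ee_rot": TCP orientation; "force": force on the tool from outside, world axes, zero at the start; "ft_torque": the same for the moment, N m; "gripper_width": opening from 0.0 (shut) to 1.0 (fully open).
Only numpy, scipy, OpenCV 4.12 (cv2) and the standard library are available. Lean on these libraries where they do the work, as an engineer would, in place of code of your own. Each camera call takes 0.05 s, during which the arm holds its last target.

### The job

Unscrew the black cap from the threaded port on top of the gas analyser (anticlockwise seen from above, in several regrasped turns) and lift it off. Then turn it so that its tab matches the slot of the cap holder on the table and set it down the right way up, fully home in the holder's outline, without dropping it. Leave the screwdriver, the hand meter and the brass fitting where they are.

Things in the scene. Friction and masses are not known exactly. Their poses are not given: they have to be found in the camera images.
- cap_center (a point): loose black cap: centre, on its axis, 23 mm above its underside and 23 below its top. Fluted cylinder 58 mm across, 46 mm tall, 120 g; its lowest 8 mm are a flange 72 mm across with one flat tab, 18 mm wide, 8 mm thick, reaching 58 mm from the axis. z up, x from the axis along the tab. Grip the 58 mm cylinder from above, fingertips at least 13 mm above the underside
- port (a point): fixed threaded port in the middle of the analyser's top: a point on its axis at deck height (70 mm above the table), z up. The steel neck, hidden in the cap, stands 36 mm above the deck. At the start the cap is tight: its underside 3 mm above the deck (cap_center 26 mm above this point), its tab along this point's x within 0.25 rad
- analyser: fixed cream box 200 x 170 x 70 mm with the port on top; origin under its centre. The port's thread is right-handed: turned anticlockwise from above, the cap climbs 3.8 mm per rad (24 mm a turn, 3 mm of play; let it rise). It is free after 4.1 rad from tight, 14 to 16 mm up; before that it cannot be pulled off. Then it must rise 25 mm more to clear the neck. Let go mid-turn, it stays put
- pocket (a point): fixed cap holder on the table, an aluminium plate 135 x 104 mm with a grey rim: centre of the round part of its pocket, on the plate, 6 mm above the table. The rim, 8 mm high and 9 mm wide, follows the cap's flange and tab with 3 mm of play; x from the centre along the tab slot, z up. Home: the cap's underside on the plate (cap_center 23 mm above this point), tab in the slot
- driver: screwdriver, 190 mm long, lying on the table between analyser and holder; bystander, origin at its underside
- meter: grey hand-held meter, 150 x 75 x 34 mm, lying on the table beyond the work; bystander, origin at the centre of its underside
- fitting: brass stepped fitting, 56 mm in diameter and 60 mm tall, standing beyond the work; bystander, origin at the centre of its underside
Mind the look-alikes: they are no part of the job. What is meant by the part that bears cap_center is not green, and is the larger of those in its own colour.

How it is judged:
On the way:
1. the cap is unscrewed and lifted clear of the port's neck (z of cap_center in the frame of port above 0.065 m), for 0.2 s.
At the end, for the whole second after the job is handed in: the cap lies at rest and released in the holder, right way up (within 0.08 rad), its centre within 7 mm of the pocket's axis, its underside within 3.5 mm of the pocket's floor and its tab along the slot within 0.2 rad (horizontal distance between cap_center and pocket below 0.007 m and z of cap_center in the frame of pocket between 0.019 and 0.0265 m and angle between cap_center's own z axis and vertical below 0.08 rad and angle between the x axis of cap_center and the x axis of pocket, either way round below 0.2 rad and linear speed of cap below 0.02 m/s); the robot touches nothing.
It fails at once if a bystander is moved by more than 30 mm (distance of any of driver, meter, fitting from where it was at the start of the episode above 0.03 m).
It fails at once if the cap is dropped: it falls, let go, faster than 0.7 m/s (some 25 mm) (linear speed of cap above 0.7 m/s and contact force between the fingers and cap below 0.2 N).
It also fails if it takes over 72 s, if anything falls off the work surface, if the arm or the gripper's body presses on something with over 40 N, if the wrist force passes 120 N, or if a joint passes its speed limit or range.

## Working session

There is one attempt and no reset: what is moved stays moved. The work goes in short steps, each a Python script; the robot and the scene stay as the last script left them, time stands still between calls to the robot, and variables do not carry over. Pictures are saved under pics/ and viewed, and the job is handed in when it is done.

```bash
mkdir -p pics; python3 - <<'E'
from cell import env,state,capture
import cv2,pickle,numpy as np
s=state();print(s)
d={}
for n in("scene","side","wrist"):
    c=capture(n);d[n]=c;cv2.imwrite(f"pics/{n}0.png",c["img"]);print(n,c["K"].tolist(),c.get("t"),c.get("hand_eye"))
d['state']=s
pickle.dump(d,open("d0.pkl","wb"))
cv2.imwrite("pics/wrist0b.png",d["wrist"]["img"])
E
```

```text
{'t': 0.0, 'qpos': array([ 1.04250079e+00,  2.07437753e-01,  1.54295975e+00, -4.17869593e-06,
        1.39346420e+00, -1.50499259e-01]), 'qvel': array([ 0.00018186,  0.00068607, -0.00017472,  0.00035105, -0.00016739,
        0.00057764]), 'joint_torque': array([ 6.99212251e-04, -3.70887101e+01, -2.81412935e+01,  6.96183275e-02,
        3.63775925e-02, -1.81391260e-04]), 'eef_pos': array([0.21181348, 0.53393316, 0.30147773]), 'ee_rot': array([ 0.69528513, -0.13304358,  0.13251216, -0.69377123]), 'force': array([ 0.27851012,  0.53024652, -0.02437736]), 'ft_torque': array([ 0.0504171 ,  0.05905258, -0.02452842]), 'gripper_width': 1.0006028857353393}
scene [[444.3667371678142, 0.0, 252.643865383576], [0.0, 444.3667371678142, 192.63002205213087], [0.0, 0.0, 1.0]] [-0.27476641 -0.35239998  1.58703818] None
side [[366.21709412944944, 0.0, 252.04248525803683], [0.0, 366.21709412944944, 190.7124435639522], [0.0, 0.0, 1.0]] [0.49402279 0.25299278 0.72011371] None
wrist [[286.8959031301689, 0.0, 252.69395550773294], [0.0, 286.8959031301689, 190.87193526479132], [0.0, 0.0, 1.0]] None [[ 1.24197129e-03  9.66302150e-01  2.57407485e-01 -7.57957152e-02]
 [ 2.48827091e-04 -2.57407974e-01  9.66302785e-01 -8.25326444e-02]
 [ 9.99999198e-01 -1.13607036e-03 -5.60135467e-04  2.39001955e-04]
 [ 0.00000000e+00  0.00000000e+00  0.00000000e+00  1.00000000e+00]]
```

View pics/scene0.png

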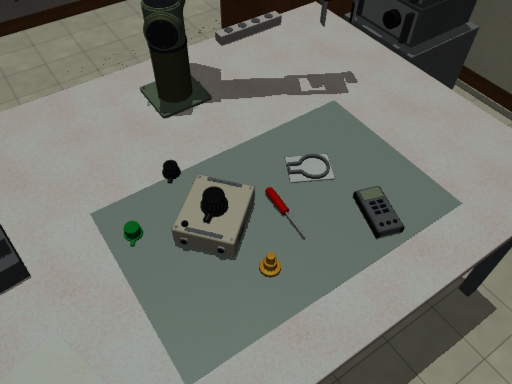

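View pics/side0.png

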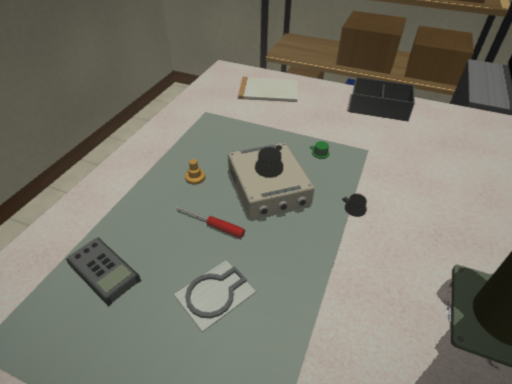

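View pics/wrist0.png

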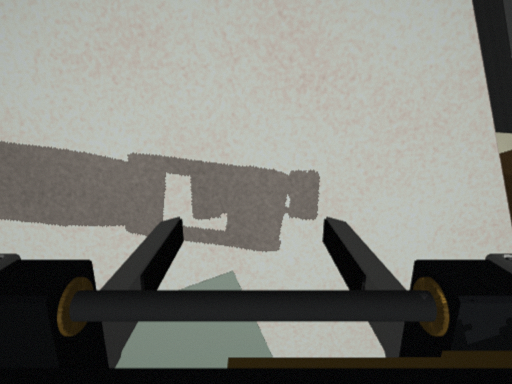

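Candidates for the cap, as scene / side pixels: the black cap on the analyser (214,200)/(269,160), a smaller black cap on the table (171,168)/(357,205), and a green one (132,231)/(320,148). The one on the analyser fits: it isn't green and it's the larger black one. I'll confirm it in an enlarged crop.

```bash
cat > h.py <<'E'
import numpy as np,cv2,pickle
def ray(c,p):
    u=cv2.undistortPoints(np.array([[p]],float),np.array(c["K"]),None)[0,0]
    R=np.array(c["R"]);o=-R.T@np.array(c["t"]);return o,R.T@np.array([u[0],u[1],1.])
def plane(c,p,z):
    o,d=ray(c,p);return o+d*(z-o[2])/d[2]
def proj(c,X):
    X=np.array(X)@np.array(c["R"]).T+np.array(c["t"]);u=X@np.array(c["K"]).T;return u[...,:2]/u[...,2:]
def tri(c1,p1,c2,p2):
    P=[np.array(c["K"])@np.c_[c["R"],np.array(c["t"])] for c in(c1,c2)]
    X=cv2.triangulatePoints(P[0],P[1],np.array(p1,float).T,np.array(p2,float).T);return (X[:3]/X[3]).T
E
python3 - <<'E'
from h import *
d=pickle.load(open("d0.pkl","rb"))
a=d["scene"]["img"];b=d["side"]["img"]
A=cv2.resize(a[160:270,150:270],None,fx=5,fy=5,interpolation=2)[:550,:600]
cv2.imwrite("pics/cA.png",A)
cv2.imwrite("pics/cB.png",cv2.resize(b[135:225,215:325],None,fx=6,fy=6,interpolation=2))
C=np.hstack([cv2.resize(a[145:190,280:340],(400,300),interpolation=2),cv2.resize(b[255:330,165:265],(400,300),interpolation=2)])
cv2.imwrite("pics/cC.png",C)
E
```

```text
(no output)
```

View pics/cA.png

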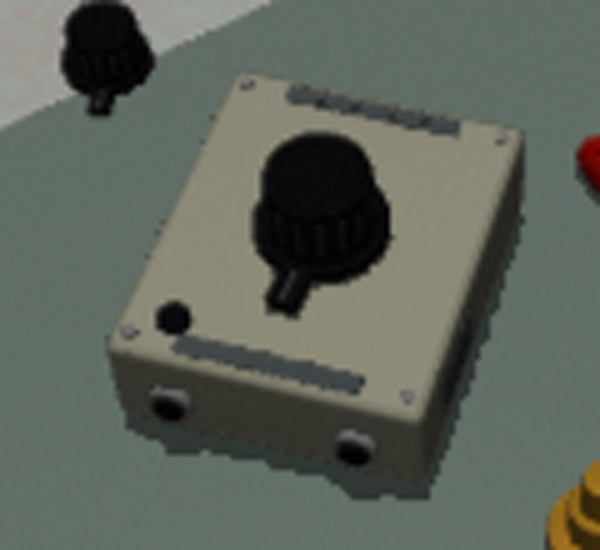

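View pics/cB.png

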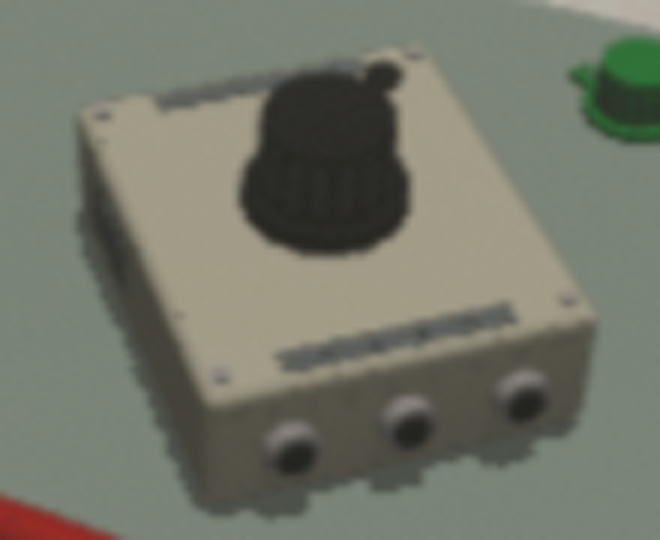

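View pics/cC.png

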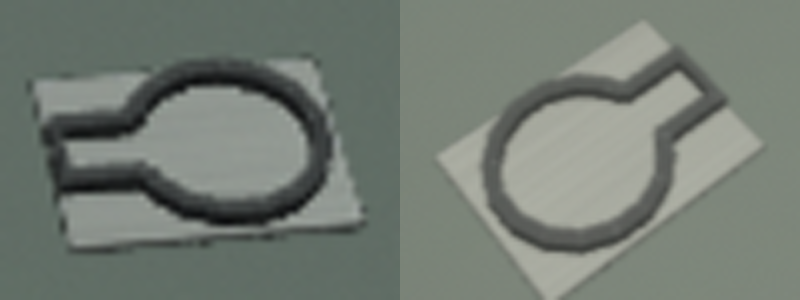

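The crops confirm it: the black cap sits on the analyser, with its tab toward scene crop (285,300), and the second black one is smaller. Next I'll measure the screws on the deck and the corners and rim of the holder.

```bash
python3 - <<'E'
from h import *
np.set_printoptions(precision=4,suppress=True)
d=pickle.load(open("d0.pkl","rb"));S,T=d["scene"],d["side"]
s=np.array([(247,84),(502,137),(407,396),(130,331)])/5.+[150,160]-.4
t=np.array([(103,115),(220,376),(569,300),(413,57)])/6.+[215,135]-.4
for c,p in((S,s),(T,t)):
    q=np.array([plane(c,x,.0705) for x in p]);print(q[:,:2],q.mean(0))
# tab end in scene, on cap bottom/top z
a=plane(S,np.array([283,303])/5.+[150,160]-.4,.081);print("tab end",a)
# cap top centre
print("captop scene",plane(S,np.array([317,180])/5+[150,160]-.4,.119),"side",plane(T,np.array([328,115])/6+[215,135]-.4,.119))
# plate corners z=.006
p1=np.array([(35,82),(312,58),(363,225),(72,248)])*[60/400,45/300]+[280,145]-.4
p2=(np.array([(640,22),(765,145),(552,299),(437,157)])-[400,0])*[.25,.25]+[165,255]-.4
for c,p in((S,p1),(T,p2)):
    q=np.array([plane(c,x,.006) for x in p]);print("plate",q[:,:2],q.mean(0))
# rim mask
for n,c,(y0,y1,x0,x1) in(("scene",S,(145,190,280,340)),("side",T,(255,330,165,265))):
    g=c["img"][y0:y1,x0:x1].astype(int);v=g.max(2)
    print(n,np.percentile(v,[5,20,50,80,95]))
E
```

```text
[[ 0.4474 -0.1534]
 [ 0.5591 -0.0567]
 [ 0.6734 -0.191 ]
 [ 0.561  -0.287 ]] [ 0.5602 -0.172   0.0705]
[[ 0.6737 -0.1894]
 [ 0.5611 -0.0561]
 [ 0.447  -0.1525]
 [ 0.5601 -0.2851]] [ 0.5604 -0.1708  0.0705]
tab end [ 0.5963 -0.2165  0.081 ]
captop scene [ 0.5644 -0.1744  0.119 ] side [ 0.5605 -0.1695  0.119 ]
plate [[0.4722 0.1326]
 [0.5322 0.2504]
 [0.6255 0.2013]
 [0.5637 0.0847]] [0.5484 0.1672 0.006 ]
plate [[0.5639 0.0894]
 [0.4711 0.1336]
 [0.5331 0.2492]
 [0.6232 0.2052]] [0.5478 0.1694 0.006 ]
scene [ 47. 107. 109. 144. 152.]
side [ 92. 131. 133. 167. 171.]
```

```bash
cat >> h.py <<'E'
from scipy.spatial.transform import Rotation as Ro
def Q(phi):
    c,s=np.cos(phi),np.sin(phi)
    return Ro.from_matrix(np.array([[s,0,c],[-c,0,s],[0,-1,0]])).as_quat()
def phi_of(q):
    z=Ro.from_quat(q).as_matrix()[:,2];return np.arctan2(z[1],z[0])
PORT=np.array([.5603,-.1714]);POCK=np.array([.548,.168])
def wcam(c,pos,q):
    E=np.eye(4);E[:3,:3]=Ro.from_quat(q).as_matrix();E[:3,3]=pos
    W=E@np.array(c["hand_eye"]);return dict(K=c["K"],R=W[:3,:3].T,t=-W[:3,:3].T@W[:3,3],img=c["img"])
E
python3 - <<'E'
from h import *
from cell import kin
np.set_printoptions(precision=3,suppress=True)
d=pickle.load(open("d0.pkl","rb"));S,T=d["scene"],d["side"]
print("phi0",phi_of(d["state"]["ee_rot"]))
for nm,P,z in(("port",PORT,.185),("pock",POCK,.25)):
  for phi in np.arange(-3,3.2,.5):
    j=kin.solve_ik([*P,z],Q(phi));print(nm,round(phi,2),j)
# driver
for p in((267,188),(288,213),(304,238)):print(plane(S,p,.012))
E
```

```text
phi0 1.1930011656728232
port -3.0 [-0.445  0.349  1.62  -0.     1.172  2.555]
port -2.5 [-0.445  0.349  1.62  -0.     1.172  2.055]
port -2.0 [-0.445  0.349  1.62  -0.     1.172  1.555]
port -1.5 [-0.445  0.349  1.62  -0.     1.172  1.055]
port -1.0 [-0.445  0.349  1.62  -0.     1.172  0.555]
port -0.5 [-0.445  0.349  1.62  -0.     1.172  0.055]
port 0.0 [-0.445  0.349  1.62  -0.     1.172 -0.445]
port 0.5 [-0.445  0.349  1.62  -0.     1.172 -0.945]
port 1.0 [-0.445  0.349  1.62  -0.     1.172 -1.445]
port 1.5 [-0.445  0.349  1.62  -0.     1.172 -1.945]
port 2.0 [-0.445  0.349  1.62  -0.     1.172 -2.445]
port 2.5 None
port 3.0 None
pock -3.0 None
pock -2.5 [0.147 0.25  1.601 0.    1.29  2.647]
pock -2.0 [ 0.147  0.25   1.601 -0.     1.29   2.147]
pock -1.5 [ 0.147  0.25   1.601 -0.     1.29   1.647]
pock -1.0 [ 0.147  0.25   1.601 -0.     1.29   1.147]
pock -0.5 [ 0.147  0.25   1.601 -0.     1.29   0.647]
pock 0.0 [ 0.147  0.25   1.601 -0.     1.29   0.147]
pock 0.5 [ 0.147  0.25   1.601 -0.     1.29  -0.353]
pock 1.0 [ 0.147  0.25   1.601 -0.     1.29  -0.853]
pock 1.5 [ 0.147  0.25   1.601 -0.     1.29  -1.353]
pock 2.0 [ 0.147  0.25   1.601 -0.     1.29  -1.853]
pock 2.5 [ 0.147  0.25   1.601 -0.     1.29  -2.353]
pock 3.0 None
[0.549 0.01  0.012]
[0.655 0.006 0.012]
[ 0.746 -0.009  0.012]
```

```bash
python3 - <<'E'
from h import *
from cell import env,state,capture
W={}
for nm,P,z,phi in(("pock",POCK,.25,0.5),("port",PORT,.33,-1.0)):
    env.goto([*P,z],Q(phi));env.hold(.15)
    s=state();c=capture("wrist");W[nm]=wcam(c,s["eef_pos"],s["ee_rot"])
    cv2.imwrite(f"pics/w_{nm}.png",c["img"]);print(s["t"],s["eef_pos"],phi_of(s["ee_rot"]))
pickle.dump(W,open("W.pkl","wb"))
E
```

```text
2.1167 [0.54770484 0.16901993 0.25015699] 0.5017520967477358
3.6333 [ 0.56044045 -0.17010054  0.32958365] -0.9977928119498913
```

View pics/w_pock.png

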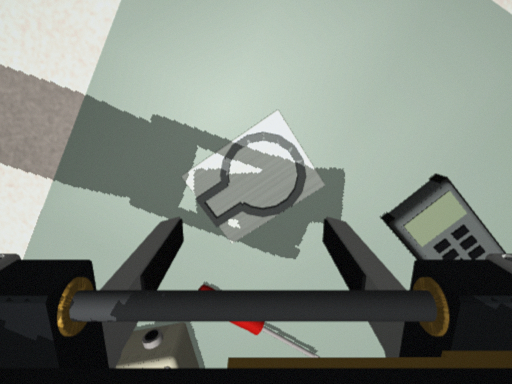

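View pics/w_port.png

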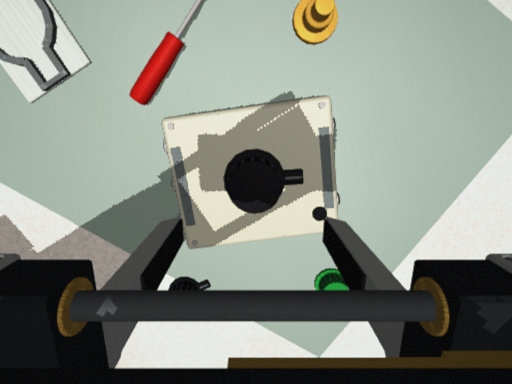

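The pocket view shows the ring centred near (263,173) with the slot toward (207,207). The port view shows the cap near (255,181) with its tab toward (300,177). I'll enlarge both for exact pixels.

```bash
python3 - <<'E'
from h import *
W=pickle.load(open("W.pkl","rb"))
a=W["pock"]["img"][100:250,170:340]
b=W["port"]["img"][130:230,205:315]
cv2.imwrite("pics/e1.png",cv2.resize(a,None,fx=4,fy=4,interpolation=2))
b=np.clip(b.astype(float)*2,0,255).astype(np.uint8)
cv2.imwrite("pics/e2.png",cv2.resize(b,None,fx=6,fy=6,interpolation=2)[:600])
E
```

```text
(no output)
```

View pics/e1.png

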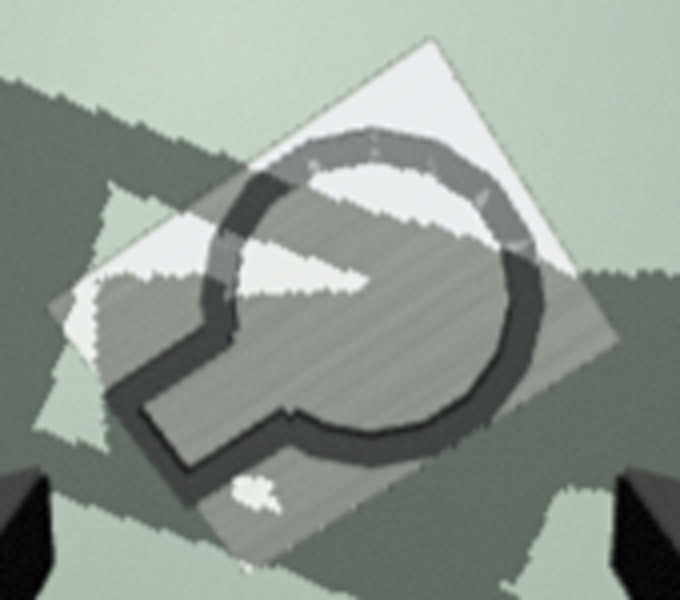

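View pics/e2.png

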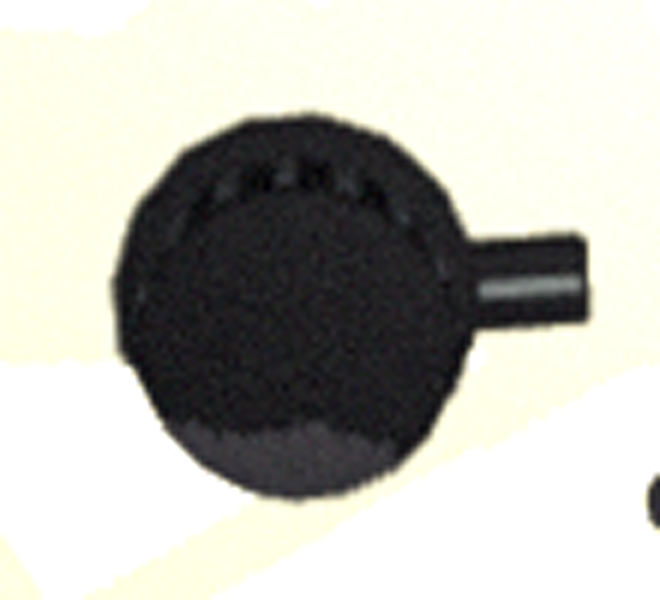

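```bash
python3 - <<'E'
from h import *
np.set_printoptions(precision=4,suppress=True)
W=pickle.load(open("W.pkl","rb"))
f1=lambda p:np.array(p)/4.+[170,100]-.375
f2=lambda p:np.array(p)/6.+[205,130]-.4
w=W["pock"]
o=np.array([plane(w,f1(p),.014)[:2] for p in((375,127),(205,290),(545,295),(373,467),(455,145),(497,415),(240,190),(520,225),(295,148))])
A=np.c_[2*o,np.ones(len(o))];x=np.linalg.lstsq(A,(o**2).sum(1),rcond=None)[0]
print("pocket c",x[:2],"r",np.sqrt(x[2]+x[:2]@x[:2]))
e=np.array([plane(w,f1(p),.014)[:2] for p in((107,397),(187,505))]);m=e.mean(0)
print("slot end",m,np.linalg.norm(m-x[:2]),np.arctan2(*(m-x[:2])[::-1]),"w",np.linalg.norm(e[0]-e[1]))
q=np.array([plane(w,f1(p),.006)[:2] for p in((430,38),(620,340),(250,570),(48,307))])
print("plate",q,q.mean(0)); v=(q[2]+q[3]-q[0]-q[1])/2;print(np.linalg.norm(v),np.arctan2(v[1],v[0]))
w=W["port"]
t=np.array([plane(w,f2(p),.081)[:2] for p in((586,275),(478,284))]);print("tab",t,np.arctan2(*(t[0]-t[1])[::-1]),np.linalg.norm(t[0]-PORT),np.arctan2(*(t[0]-PORT)[::-1]))
for dd in (0,):
  print(plane(w,f2((297,345)),.119))
sc=np.array([plane(w,p,.0705)[:2] for p in((171,126),(323,105),(333,231),(193,243))]);print("screws",sc,sc.mean(0))
E
```

```text
pocket c [0.5531 0.1818] r 0.04860058186493681
slot end [0.5167 0.1115] 0.07916191342823362 -2.048390067287744 w 0.04007967024571224
plate [[0.5316 0.2529]
 [0.6229 0.2058]
 [0.5618 0.089 ]
 [0.4718 0.1344]] [0.547  0.1705]
0.13233670347396279 -2.0457037755830303
tab [[ 0.5953 -0.2155]
 [ 0.5823 -0.1987]] -0.9136631255610307 0.056344223016051576 -0.9003824900934265
[ 0.5607 -0.1702  0.119 ]
screws [[ 0.5598 -0.0561]
 [ 0.6742 -0.1907]
 [ 0.5564 -0.2934]
 [ 0.4448 -0.151 ]] [ 0.5588 -0.1728]
```

```bash
python3 - <<'E'
from h import *
d=pickle.load(open("d0.pkl","rb"));S,T=d["scene"],d["side"]
def fit(c,P):
    o=np.array([plane(c,p,.014)[:2] for p in P]);A=np.c_[2*o,np.ones(len(o))];x=np.linalg.lstsq(A,(o**2).sum(1),rcond=None)[0]
    print(x[:2],np.sqrt(x[2]+x[:2]@x[:2]))
fit(S,np.array([(215,57),(150,78),(290,85),(331,140),(310,200),(235,222),(175,200)])*.15+[280,145]-.4)
fit(T,(np.array([(485,165),(580,74),(520,95),(500,215),(575,250),(650,215),(673,160)])-[400,0])*.25+[165,255]-.4)
E
```

```text
[0.55495806 0.17849346] 0.04924118909858043
[0.55338683 0.18085749] 0.04881464989760026
```

```bash
cat >> h.py <<'E'
PORT=np.array([.5603,-.1712]);POCK=np.array([.5537,.1805]);YP=-2.046
def st(tag):
    from cell import state
    s=state();print(tag,"t%.1f"%s["t"],s["eef_pos"].round(4),"phi %.3f"%phi_of(s["ee_rot"]),"F",s["force"].round(1),"M",s["ft_torque"].round(2),"w %.3f"%s["gripper_width"]);return s
def turn(z,p0,p1,T):
    from cell import env
    dz=.0038*(p1-p0)
    return env.move_straight([*PORT,z+dz],vel=dz/T,rotation=Q(p1))
E
python3 - <<'E'
from h import *
from cell import env,jaws,state,capture
env.goto([*PORT,.24],Q(-1.2));env.hold(.2)
st("above");
print(env.move_straight([*PORT,.186],vel=.06,guard=15));st("down")
jaws.move_gripper(0);st("grip")
turn(.186,-1.2,.3,2.0);env.hold(.1);st("turned")
c=capture("wrist");cv2.imwrite("pics/t1.png",c["img"])
E
```

```text
above t4.3 [ 0.562  -0.1718  0.2431] phi -1.199 F [ 0.  -1.2  0.3] M [-0.01  0.16  0.02] w 1.001
False
down t5.4 [ 0.5606 -0.1714  0.1865] phi -1.200 F [ 0.4  0.1 -0.1] M [-0.08  0.08 -0.  ] w 1.000
grip t6.0 [ 0.5603 -0.1713  0.1861] phi -1.200 F [0.2 0.3 0.7] M [-0.08  0.2  -0.02] w 0.604
turned t8.2 [ 0.5603 -0.1712  0.1917] phi 0.300 F [ 0.  -0.3 -1.7] M [-0.05  0.05 -0.01] w 0.607
```

View pics/t1.png

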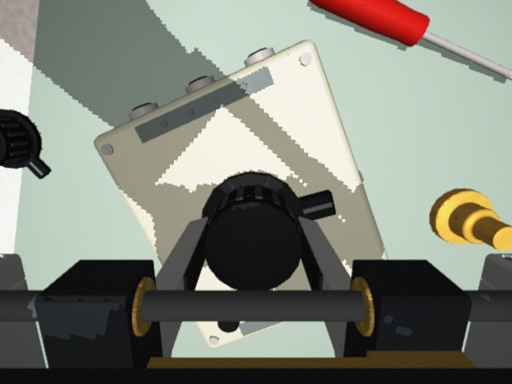

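The cap turned with the jaws without slipping: its tab, at (318,206), still sits about 0.3 rad from the jaw axis. Two more turns follow.

```bash
python3 - <<'E'
from h import *
from cell import env,jaws,state,capture
z=.186+.0057
for i in range(2):
    jaws.move_gripper(1.0)
    env.goto([*PORT,z],Q(-1.2));env.hold(.1)
    st("back");jaws.move_gripper(0);st("grip")
    turn(z,-1.2,.3,2.0);env.hold(.1);st("turned");z+=.0057
s=state();c=capture("wrist");cv2.imwrite("pics/t3.png",c["img"])
E
```

```text
back t10.4 [ 0.5603 -0.1712  0.1917] phi -1.200 F [-0.1  0.3 -0.4] M [-0.03  0.13 -0.01] w 0.997
grip t11.1 [ 0.5603 -0.1712  0.1917] phi -1.200 F [-0.1  0.3  0.5] M [-0.03  0.14  0.  ] w 0.606
turned t13.2 [ 0.5603 -0.1712  0.1974] phi 0.300 F [-0.  -0.8 -0.3] M [-0.05  0.09  0.02] w 0.606
back t15.4 [ 0.5603 -0.1712  0.1974] phi -1.200 F [-0.2 -0.5  0.2] M [ 0.    0.14 -0.03] w 0.998
grip t16.1 [ 0.5603 -0.1712  0.1974] phi -1.200 F [-0.9  0.5 -0. ] M [-0.07  0.17 -0.02] w 0.608
turned t18.2 [ 0.5604 -0.1713  0.2032] phi 0.300 F [ 0.5 -2.   0.1] M [-0.29 -0.03  0.01] w 0.603
```

View pics/t3.png

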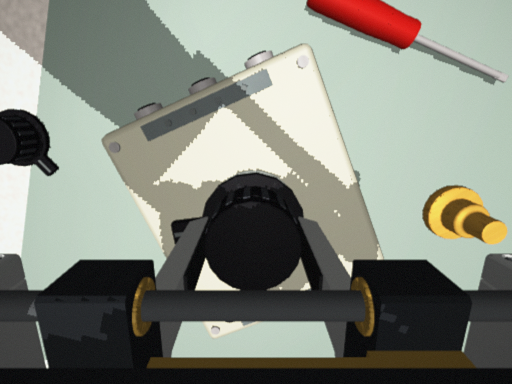

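The tab is now at the left, about (180,230), which matches the expected total of about 4.5 rad. I'll lift with a force guard.

```bash
python3 - <<'E'
from h import *
from cell import env,jaws,state,capture
print(env.move_straight([*PORT,.2632],vel=.04,guard=12));env.hold(.1);st("lifted")
c=capture("wrist");cv2.imwrite("pics/l1.png",c["img"]);d=capture("side");cv2.imwrite("pics/l2.png",cv2.resize(d["img"][100:250,180:340],None,fx=4,fy=4,interpolation=2))
cv2.imwrite("pics/l3.png",cv2.convertScaleAbs(cv2.resize(c["img"][130:300,140:330],None,fx=3.5,fy=3.5,interpolation=2),alpha=2))
E
```

```text
False
lifted t20.1 [ 0.5602 -0.1711  0.2629] phi 0.300 F [ 0.1  0.7 -1.4] M [-0.07  0.05 -0.02] w 0.605
```

View pics/l2.png

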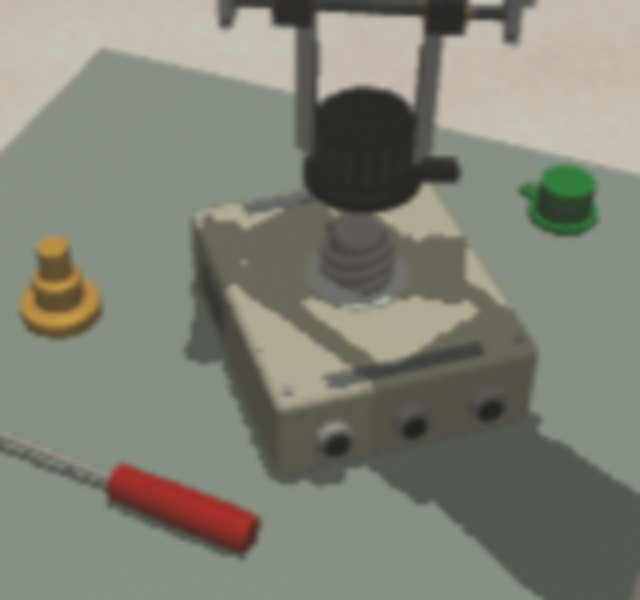

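View pics/l3.png

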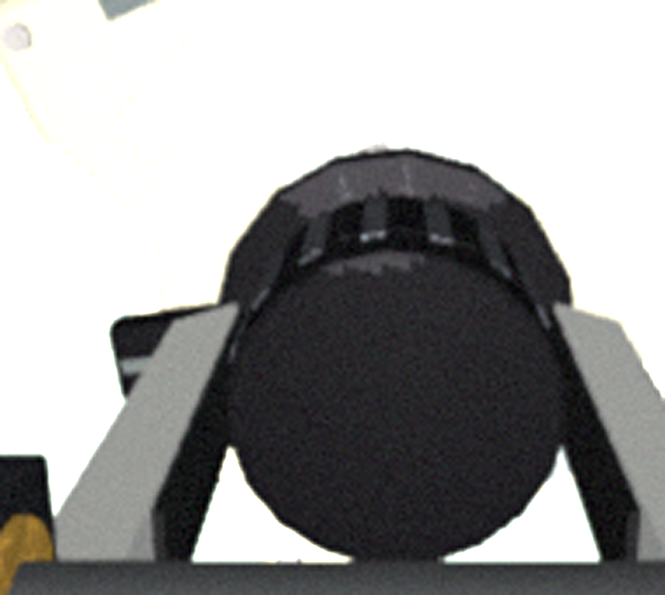

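The cap is off: the side view shows the bare neck below it. I'll measure the tab angle in the jaws before carrying it over.

```bash
python3 - <<'E'
from h import *
from cell import env,jaws,state,capture,kin
s=state();c=capture("wrist");w=wcam(c,s["eef_pos"],s["ee_rot"])
f=lambda p:np.array(p)/3.5+[140,130]-.4
P=[plane(w,f(p),.159)[:2] for p in((113,325),(125,393),(125,319),(210,307))]
m=(P[0]+P[1])/2;v=m-s["eef_pos"][:2];print("end",np.linalg.norm(v),np.linalg.norm(P[0]-P[1]),np.arctan2(v[1],v[0])); e=P[2]-P[3];print("edge",np.arctan2(e[1],e[0]))
print("expected",-.907+4.5-2*np.pi)
for ph in(.3+YP-(-.907+4.5-2*np.pi),):print(ph,kin.solve_ik([*POCK,.2],Q(ph)))
E
```

```text
end 0.056320584181358345 0.014699724058816055 -2.7696025206314046
edge -2.6949725563570097
expected -2.6901853071795863
0.9441853071795865 [ 1.66566252e-01  3.23936600e-01  1.61918969e+00 -4.44089210e-16
  1.19846637e+00 -7.77619055e-01]
```

```bash
python3 - <<'E'
from h import *
from cell import env,jaws,state,capture
ph=.944
env.goto([*POCK,.25],Q(ph));env.hold(.1)
env.move_straight([*POCK,.138],vel=.08,guard=8);env.hold(.2);s=st("above")
c=capture("wrist");a=capture("side");b=capture("scene")
pickle.dump(dict(w=wcam(c,s["eef_pos"],s["ee_rot"]),a=a,b=b),open("P.pkl","wb"))
cv2.imwrite("pics/p1.png",c["img"])
cv2.imwrite("pics/p2.png",np.hstack([cv2.resize(a["img"][235:335,160:270],(400,364),interpolation=2),cv2.resize(b["img"][115:195,270:350],(400,364),interpolation=2)]))
E
```

```text
above t23.4 [0.5539 0.1805 0.1385] phi 0.944 F [-0.6  0.1 -1.7] M [-0.06 -0.02 -0.02] w 0.603
```

View pics/p1.png

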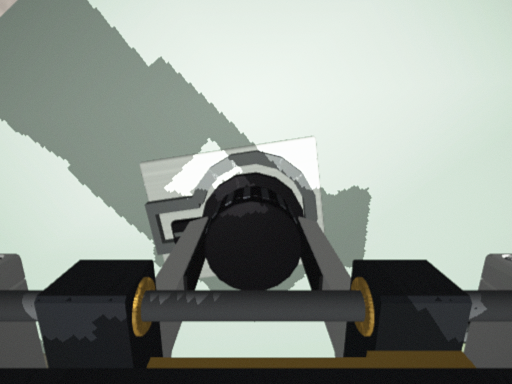

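View pics/p2.png

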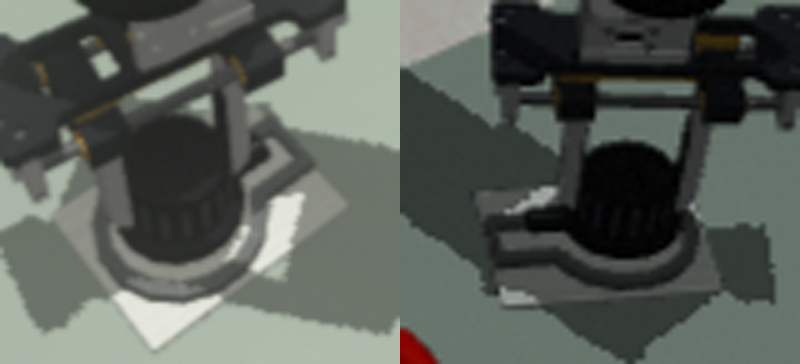

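The cap hangs over the ring with its tab over the slot in all three views; in the wrist view the tab is at (180,228). I'll lower it gently under the guard.

```bash
python3 - <<'E'
from h import *
from cell import env,jaws,state,capture
print(env.move_straight([*POCK,.110],vel=.015,guard=6));s=st("touch")
c=capture("wrist");a=capture("side");b=capture("scene")
cv2.imwrite("pics/q1.png",cv2.convertScaleAbs(cv2.resize(c["img"][120:300,120:350],None,fx=3,fy=3,interpolation=2),alpha=1.4))
cv2.imwrite("pics/q2.png",np.hstack([cv2.resize(a["img"][235:335,160:270],(400,364),interpolation=2),cv2.resize(b["img"][115:195,270:350],(400,364),interpolation=2)]))
E
```

```text
True
touch t24.7 [0.5539 0.1803 0.1212] phi 0.944 F [-0.4 -1.   4.1] M [0.07 0.04 0.02] w 0.607
```

View pics/q1.png

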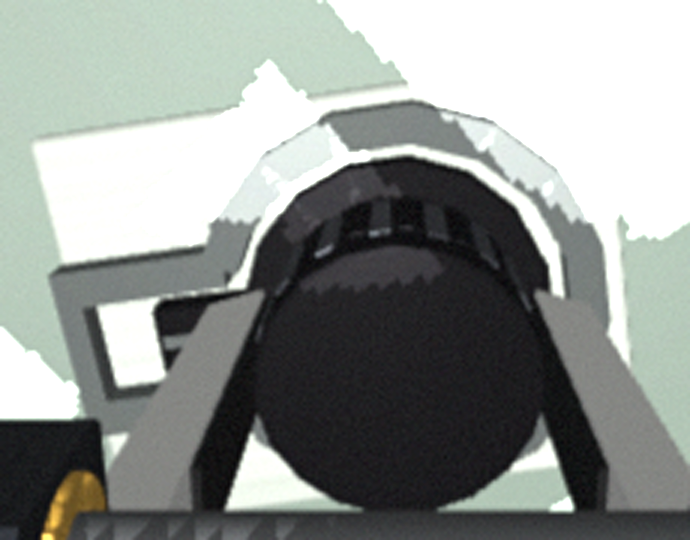

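View pics/q2.png

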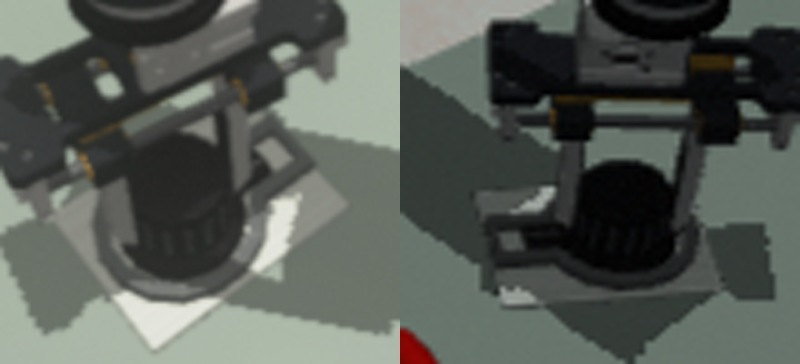

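It touched at TCP z = 0.1212, about where the floor should be. In the wrist crop the tab's upper edge (155,300) lies close to the slot's upper wall. I'll ease it by +0.03 rad, press lightly again, then compare the height.

```bash
python3 - <<'E'
from h import *
from cell import env,jaws,state,capture
env.move_straight([*POCK,.123],vel=.004,rotation=Q(.974));st("up")
print(env.move_straight([*POCK,.112],vel=.01,guard=9));s=st("touch2")
jaws.move_gripper(.85);env.hold(.3);s=st("open")
c=capture("wrist")
cv2.imwrite("pics/r1.png",cv2.convertScaleAbs(cv2.resize(c["img"][120:300,120:350],None,fx=3,fy=3,interpolation=2),alpha=1.4))
env.move_straight([*POCK,.25],vel=.1);env.hold(.2);s=st("up")
c=capture("wrist");a=capture("side");b=capture("scene")
pickle.dump(dict(w=wcam(c,s["eef_pos"],s["ee_rot"]),a=a,b=b),open("R.pkl","wb"))
cv2.imwrite("pics/r2.png",cv2.convertScaleAbs(cv2.resize(c["img"][110:240,150:350],None,fx=4,fy=4,interpolation=2),alpha=1.5))
cv2.imwrite("pics/r3.png",np.hstack([cv2.resize(a["img"][245:335,160:260],(400,360),interpolation=2),cv2.resize(b["img"][130:195,275:347],(400,360),interpolation=2)]))
E
```

```text
up t25.8 [0.5535 0.1805 0.1227] phi 0.974 F [-0.3  0.8 -1.2] M [0.03 0.02 0.08] w 0.609
True
touch2 t26.3 [0.554  0.1804 0.1212] phi 0.974 F [-1.2 -0.5  5. ] M [ 0.09  0.03 -0.03] w 0.606
open t27.1 [0.5529 0.1801 0.1198] phi 0.974 F [ 0.4 -0.  -0.3] M [-0.02 -0.02  0.03] w 0.851
up t28.9 [0.5534 0.1805 0.2493] phi 0.974 F [0.3 0.1 0.1] M [-0.1   0.03  0.04] w 0.850
```

View pics/r2.png

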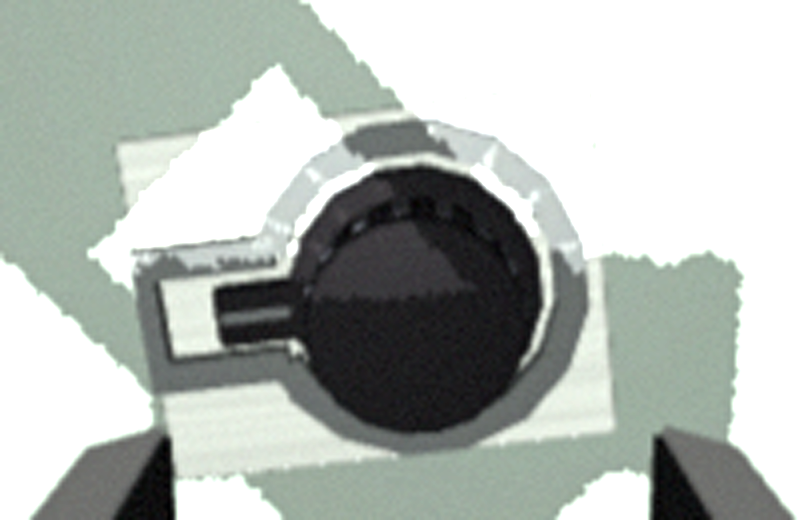

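View pics/r3.png

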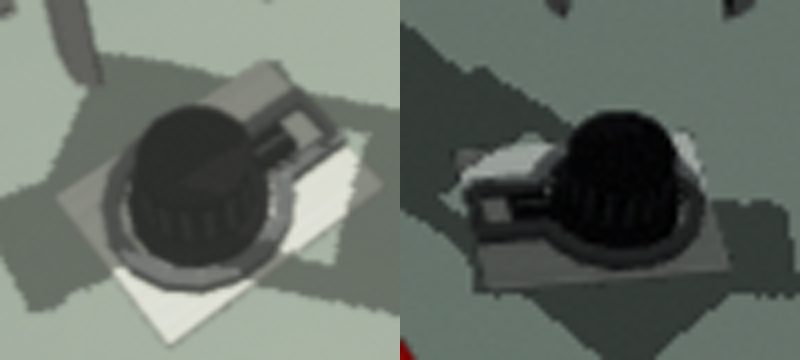

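```bash
python3 - <<'E'
from h import *
np.set_printoptions(precision=4,suppress=True)
w=pickle.load(open("R.pkl","rb"))["w"]
f=lambda p:np.array(p)/4.+[150,110]-.375
o=np.array([plane(w,f(p),.014)[:2] for p in((420,165),(365,177),(325,205),(480,180),(522,220),(543,265),(543,310))])
A=np.c_[2*o,np.ones(len(o))];x=np.linalg.lstsq(A,(o**2).sum(1),rcond=None)[0];print("flange",x[:2],np.sqrt(x[2]+x[:2]@x[:2]))
r=np.array([plane(w,f(p),.014)[:2] for p in((420,122),(350,135),(305,165),(500,140),(560,195),(588,280),(575,340),(490,435),(410,452))])
A=np.c_[2*r,np.ones(len(r))];y=np.linalg.lstsq(A,(r**2).sum(1),rcond=None)[0];print("rim",y[:2],np.sqrt(y[2]+y[:2]@y[:2]),"off",np.linalg.norm(x-y))
t=plane(w,f((217,317)),.014)[:2]-x[:2];print("tab",np.linalg.norm(t),np.arctan2(t[1],t[0]))
for z in(.052,.058):
  e=np.array([plane(w,f(p),z)[:2] for p in((302,320),(538,320),(418,433),(345,415),(495,415),(420,212))]);A=np.c_[2*e,np.ones(len(e))];v=np.linalg.lstsq(A,(e**2).sum(1),rcond=None)[0];print("top",z,v[:2],np.sqrt(v[2]+v[:2]@v[:2]))
E
```

```text
flange [0.5528 0.1819] 0.03601887166432122
rim [0.5528 0.1818] 0.04806790677914452 off 0.0010161600848646016
tab 0.05803655579876314 -2.0416844863218593
top 0.052 [0.5532 0.1821] 0.029658230483255936
top 0.058 [0.5519 0.1829] 0.0290227858420745
```

Everything checks out: the cap is concentric with the rim, its tab is at -2.042 against the slot's -2.046, and the gripper is clear. Handing in.

```bash
python3 - <<'E'
from h import *
from cell import finish_job
st("final");finish_job()
E
```

```text
final t29.0 [0.5536 0.1805 0.2497] phi 0.974 F [-0.2  0.4  0.7] M [-0.01  0.01  0.01] w 0.851
the job is handed in; nothing more can be done
```

I unscrewed the larger black cap from the analyser in three regrasped turns of 1.5 rad and lifted it clear. I then carried it over, turned its tab to the slot, lowered it under a force guard, released it and backed off. The job was handed in at 29 s of the 72 s; `finish_job()` gives no verdict, so the result is from my own checks.

**Position:** in the last wrist view the flange was within about 0.1 mm of the rim's centre, and the tab was at -2.042 rad against -2.046 for the slot.

**Seated:** I judged the cap fully home and upright from three things:
- Gaps were visible all round the tab in the slot.
- Both presses stopped at the same height, near where the floor should be.
- The top face is concentric with the flange.

**Checks that were off:**
- **Height:** the size of the top face was too coarse to confirm the height. It read 29.7 mm in radius if home and 29.0 mm if 6 mm too high, against 29 mm true.
- **Tab angle in the jaws:** one reading taken from the tab's end differed by 0.08 rad because a finger hid part of it. I used the reading from the tab's edge, which matched the expected angle.
- **First touch:** the tab looked close to one slot wall, so I turned it 0.03 rad and set it down again.

**Bystanders:** the arm's path kept clear of the screwdriver, hand meter and brass fitting, and nothing suggested they moved. I did not measure their positions again at the end.

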